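Load a blank caddy and lock it with the long bar

TASK

Stack all the H-shaped plywood blanks squarely into one flat pile on the cork pad of the caddy, their notched sides along the pad's long sides. Then lock the pile in with the steel bar from the cradle: start it tip first into the guide block's long bore, leave it partway in while you let go and take a new grip further back, and push it home until its collar sits against the block. Leave the glue bottle, the tin and the screwdriver where they are.

Things in the scene. Friction and masses are not known exactly. Their poses are not given: they have to be found in the camera images.
- caddy: Wooden carrier fixed to the bench, open above and at both long sides: base board 110 x 310 x 12 mm, with a cork pad between a guide block (110 mm long, its -y end) and an end post (30 mm, +y end), both 70 mm wide, tops 134 mm above the bench, 160 mm apart. Origin on the bench, 30 mm from the pad's centre in -y. x across, y along (the way the bar is pushed in), z up.
- pad (a point): Centre of the top face of the caddy's cork pad (84 mm in x, 100 mm in y, top 14 mm above the bench), on which the pile is to stand. Axes as the caddy's. The guide block ends 80 mm from here in -y, the end post begins 80 mm from here in +y.
- mouth (a point): Centre of the bore's round mouth on the guide block's outer (-y) face, 112 mm above the bench, 22 mm below the block's top. Axes as the caddy's: the bore runs level along +y, 19 mm wide, right through the 110 mm block, mouth chamfered 4 mm. In line with it the end post has a 28 mm hole, 270 to 300 mm from here along +y.
- cradle: Wooden stand fixed to the bench for the bar: base 70 x 190 x 12 mm (y along the bar) with two V rests, 20 mm long and 40 mm wide, tops 59 mm above the bench, centred 70 mm either way along y from the origin, which is at the centre of the underside. The bar's axis lies 51 mm above the bench.
- bar_mid (a point): Balance point of the loose locking bar, on its axis: steel rod 16 mm thick, 300 mm from tip to collar, about 0.35 kg, with a wooden handle behind the collar. Own y towards the tip (165 mm from here), collar front 135 mm from here in -y; may be rolled about y. Starts level in the cradle, tip towards the caddy's +y within 0.35 rad. Held far from here it droops. Let go partway in the bore it stays, sagging 1 to 2 degrees.
- bar_tip (a point): Tip end of the locking bar, on its axis; the last 10 mm taper from 16 to 9 mm. Own y points along the bar, out of the tip.
- bar_collar (a point): Front face of the bar's collar (towards the tip), on its axis. Collar 32 mm across, 6 mm thick; behind it the round handle, 24 mm thick and 50 mm long, its middle 31 mm from this point. With the bar home this face rests on the guide block at the mouth.
- glue: Bystander: white glue bottle, 56 mm diameter, 160 mm tall, standing; origin at the centre of its underside. Leave it alone.
- tin: Bystander: steel tin, 70 mm diameter, 80 mm tall, standing; origin at the centre of its underside. Leave it alone.
- driver: Bystander: screwdriver, about 200 mm long, lying on the bench. Leave it alone.
- blank0_c (a point): Centre of a loose H-shaped plywood blank, 84 (own x) x 100 (own y) x 16 mm (own z, up), about 70 g: two end bars 84 x 22 mm joined by a waist 52 mm wide and 56 mm long, so that each long side has a notch 16 mm deep and 56 mm long for the fingers. All blanks are alike and lie flat on the bench at the start; this point is 8 mm above the underside. Three to five of the blanks are present.
- blank1_c (a point): Centre of a loose H-shaped plywood blank, 84 (own x) x 100 (own y) x 16 mm (own z, up), about 70 g: two end bars 84 x 22 mm joined by a waist 52 mm wide and 56 mm long, so that each long side has a notch 16 mm deep and 56 mm long for the fingers. All blanks are alike and lie flat on the bench at the start; this point is 8 mm above the underside. Three to five of the blanks are present.
- blank2_c (a point): Centre of a loose H-shaped plywood blank, 84 (own x) x 100 (own y) x 16 mm (own z, up), about 70 g: two end bars 84 x 22 mm joined by a waist 52 mm wide and 56 mm long, so that each long side has a notch 16 mm deep and 56 mm long for the fingers. All blanks are alike and lie flat on the bench at the start; this point is 8 mm above the underside. Three to five of the blanks are present.
- blank3_c (a point): Centre of a loose H-shaped plywood blank, 84 (own x) x 100 (own y) x 16 mm (own z, up), about 70 g: two end bars 84 x 22 mm joined by a waist 52 mm wide and 56 mm long, so that each long side has a notch 16 mm deep and 56 mm long for the fingers. All blanks are alike and lie flat on the bench at the start; this point is 8 mm above the underside. Three to five of the blanks are present.
- blank4_c (a point): Centre of a loose H-shaped plywood blank, 84 (own x) x 100 (own y) x 16 mm (own z, up), about 70 g: two end bars 84 x 22 mm joined by a waist 52 mm wide and 56 mm long, so that each long side has a notch 16 mm deep and 56 mm long for the fingers. All blanks are alike and lie flat on the bench at the start; this point is 8 mm above the underside. Three to five of the blanks are present.
Things that resemble listed ones, but are neither listed nor needed, are in the scene too. What is shaped like the part that bears blank0_c but green or orange is not meant.

How it is judged:
On the way, in this order (a step that is already met when the one before it is completed fails the run):
1. all blanks are stacked squarely on the pad (horizontal distance between each of blank0_c, blank1_c, blank2_c, blank3_c, blank4_c and pad below 0.012 m and angle between the z axis of each of blank0_c, blank1_c, blank2_c, blank3_c, blank4_c and the z axis of pad, either way round below 0.06 rad and angle between the y axis of each of blank0_c, blank1_c, blank2_c, blank3_c, blank4_c and the y axis of pad, either way round below 0.12 rad and horizontal distance between each of blank1_c, blank2_c, blank3_c, blank4_c and blank0_c below 0.008 m and horizontal distance between each of blank2_c, blank3_c, blank4_c and blank1_c below 0.008 m and horizontal distance between each of blank3_c, blank4_c and blank2_c below 0.008 m and horizontal distance between blank4_c and blank3_c below 0.008 m and z of each of blank0_c, blank1_c, blank2_c, blank3_c, blank4_c in the frame of pad below 0.082 m and contact force between the fingers and blank0 below 0.1 N and contact force between the fingers and blank1 below 0.1 N and contact force between the fingers and blank2 below 0.1 N and contact force between the fingers and blank3 below 0.1 N and contact force between the fingers and blank4 below 0.1 N), for 0.2 s.
2. the bar is partway in the bore (its tip 30 to 250 mm past the mouth) and let go (x of bar_tip in the frame of mouth between -0.012 and 0.012 m and z of bar_tip in the frame of mouth between -0.012 and 0.012 m and angle between the y axis of bar_mid and the y axis of mouth, either way round below 0.06 rad and y of bar_tip in the frame of mouth between 0.03 and 0.25 m and contact force between the fingers and bar below 0.1 N), for 0.2 s.
3. the bar is home: collar within 5 mm of the guide block (x of bar_tip in the frame of mouth between -0.012 and 0.012 m and z of bar_tip in the frame of mouth between -0.012 and 0.012 m and angle between the y axis of bar_mid and the y axis of mouth, either way round below 0.06 rad and distance between bar_collar and mouth below 0.005 m), for 0.2 s.
At the end, for the whole second after the job is handed in: Every blank present lies flat in one pile on the pad: centre within 12 mm of the pad's centre and within 8 mm of each other blank's, notched sides within 0.12 rad of the pad's long sides. The bar is in the bore through to the end post, its collar within 5 mm of the guide block's mouth (all of step 3 and horizontal distance between each of blank0_c, blank1_c, blank2_c, blank3_c, blank4_c and pad below 0.012 m and angle between the z axis of each of blank0_c, blank1_c, blank2_c, blank3_c, blank4_c and the z axis of pad, either way round below 0.06 rad and angle between the y axis of each of blank0_c, blank1_c, blank2_c, blank3_c, blank4_c and the y axis of pad, either way round below 0.12 rad and horizontal distance between each of blank1_c, blank2_c, blank3_c, blank4_c and blank0_c below 0.008 m and horizontal distance between each of blank2_c, blank3_c, blank4_c and blank1_c below 0.008 m and horizontal distance between each of blank3_c, blank4_c and blank2_c below 0.008 m and horizontal distance between blank4_c and blank3_c below 0.008 m and z of each of blank0_c, blank1_c, blank2_c, blank3_c, blank4_c in the frame of pad below 0.082 m); the robot touches nothing.
It fails at once if a bystander is moved by more than 30 mm (distance of any of glue, tin, driver from where it was at the start of the episode above 0.03 m).
Of blank0, blank1, blank2, blank3, blank4 only 3 to 5 are there at a start; the rules pass over those that are not, and their reading is None.
At some moment in a run one of blank0, blank1, blank2, blank3, blank4 may be knocked a few centimetres aside while the robot is not near it.
It also fails if it takes over 210 s, if anything falls off the work surface, if the arm or the gripper's body presses on something with over 40 N, if the wrist force passes 120 N, or if a joint passes its speed limit or range.

ROBOT

A 7-joint arm with a two-finger parallel gripper is mounted at the origin on the work surface. World frame = base frame: x ahead of the robot, y to its left, z up, the work surface at z = 0. Lengths are in m, angles in rad, forces in N, time in s.
With the tool pointing down it reaches from about 0.4 to 0.85 m from the base axis. Payload 6.9 kg.
Tool frame: the origin (TCP) lies at the very end of the fingers, on their centre line; the grasp point (between the pads) lies 19 mm behind it; z points along the fingers, y is the line along which they close (so a half turn about z gives the same grasp; the last joint's range is limited). The gripper opens to 85 mm and grips with 20 to 120 N. Pads are 22 mm wide; open, the fingers measure 114 mm over their backs; the gripper's body (76 mm by 85 mm) begins 54 mm behind the grasp point. The pads swing forward as they close: fully open they stand 13 mm farther back than shut.
Start: joints at [1.238, 0.507, -0.238, 1.5, 0.126, 1.149, -0.155], TCP at [0.266, -0.566, 0.231] pointing down, gripper open.
Joint ranges: [-3.08, 3.08], [-0.24, 2.05], [-1.43, 1.35], [0, 2.5], [-1.52, 4.66], [0.17, 1.96], [-2.89, 2.89]. Speed limits (rad/s): [2.39, 2.39, 3.14, 3.14, 3.14, 3.14, 3.14].

INTERFACE

Orientations are given as a 3x3 rotation matrix whose columns are the frame's x, y, z axes.
In Python, from rig import manip, hand, solve_ik, eyes, spotter gives the robot as it stands. Calls block until the motion is done:
- manip.move_ptp(position, orientation): joint-space move of the TCP to a pose.
- manip.move_linear(position, rotation=None, speed=0.15, threshold=None): straight line of the TCP; rotation=None keeps the orientation; speed is the mean speed in m/s. With threshold (N) it stops when the force on the tool has changed by that much, and returns True; else False.
- manip.move_joints(angles): joint-space move.
- hand.gripper_to(opening): finger opening in m; the grip force is fixed at half the most; returns when the fingers have stopped.
- manip.sleep(seconds).
- solve_ik(position, orientation): joint angles nearest the present ones, or None.
- manip.get_state(): the state.
- eyes.grab_frame(name): name is "side" or "top" or "wrist"; returns a dict with "frame" (384x512x3 uint8, red, green, blue), "fx", "fy", "cx", "cy" (pixels), "k1" (the pictures are not rectified: a ray, as slopes to the right and down, at radius r is drawn at 1 + k1 r^2 times it, then the intrinsics apply), "position" and "attitude" of the camera in the world; the wrist camera has in their place "mount" (4x4, takes a point from camera to tool coordinates, whose origin is the TCP and whose axes are the flange's). Camera axes: x right, y down, z forward; pixel columns grow to the right and rows downward; lengths in m; the calibration is good to about 2 mm. A picture is of the moment at which its call begins: read the wrist's pose just before it. There is no depth.
A pose or a line that the arm cannot do raises manip.MotionError and nothing moves.
- manip.close_job(): hands the job in; it is judged then, once.
Trained networks look in a picture, given as the dict that the camera call returned (one of the last four; its "shot" number tells which), for a name from the list of things; names that differ only in an ending like _2 or _b are one class to them, and where a whole thing is asked for, a point or a joint stands for the part that bears it (a point fixed in the world has none). Each returns a list of dicts, best first, with "conf" (0 to 1); they miss things now and then, are a little off and sometimes report something else, mostly with a low value. They report only what shows in the picture. A call takes as long as a camera call. They do not tell look-alikes from the thing itself.
- spotter.boxes_of(picture, label): "box" ([centre column, centre row, width, height] in pixels, round what is visible of it).
- spotter.silhouettes(picture, label): "pixels" (384x512 bool, what is visible of it) and "box" ([centre column, centre row, width, height] in pixels, round what is visible of it).
The state is a dict: "time": time; "q": joint angles; "joint_velocities": joint speeds; "effort": joint torques, N m; "tool_pos": TCP position; "orientation": TCP orientation; "force": force on the tool from outside, world axes, zero at the start; "torque": the same for the moment, N m; "gripper_width": finger opening in m; "grip_force": force on a finger pad.
Only numpy, scipy, OpenCV 4.12 (cv2) and the standard library are available. Lean on these libraries where they do the work, as an engineer would, in place of code of your own. Each camera call takes 0.05 s, during which the arm holds its last target. There are 200 camera calls.

## Working session

There is one attempt and no reset: what is moved stays moved. The work goes in short steps, each a Python script; the robot and the scene stay as the last script left them, time stands still between calls to the robot, and variables do not carry over. Pictures are saved under pics/ and viewed, at most 14 in all, crops included, and the job is handed in when it is done.

```bash
ls; mkdir -p pics; python3 - <<'E'
from rig import manip, hand, solve_ik, eyes, spotter
import cv2,pickle
for n in ["top","side"]:
    f=eyes.grab_frame(n); pickle.dump(f,open(n+".pkl","wb"))
    cv2.imwrite(f"pics/{n}0.png",cv2.resize(f["frame"][:,:,::-1],(800,600)))
    print(n,{k:v for k,v in f.items() if k!="frame"})
    for l in ["blank0_c","caddy","cradle","bar_mid","glue","tin","driver"]:
        print(l,[(round(d["conf"],2),[int(x) for x in d["box"]]) for d in spotter.boxes_of(f,l)])
print(manip.get_state()["time"])
E
```

```text
pics
top {'fx': 461.9639280344243, 'fy': 461.9639280344243, 'cx': 258.28093665884785, 'cy': 191.16018315018465, 'k1': -0.12362164017511468, 'position': array([ 0.43533808, -0.06585237,  1.20955492]), 'attitude': array([[ 0.00845072, -0.99428841,  0.10639144],
       [-0.99970689, -0.01081452, -0.02166063],
       [ 0.02268749, -0.1061772 , -0.99408837]]), 'shot': 1}
blank0_c [(0.98, [398, 262, 43, 31]), (0.96, [370, 141, 39, 36]), (0.8, [307, 301, 43, 45]), (0.73, [343, 196, 43, 38]), (0.71, [281, 190, 40, 40])]
caddy [(0.88, [146, 224, 132, 53])]
cradle [(0.89, [234, 139, 72, 31])]
bar_mid [(0.73, [238, 132, 139, 16])]
glue [(0.6, [102, 149, 35, 27])]
tin [(0.58, [166, 107, 31, 31])]
driver [(0.74, [272, 108, 72, 11])]
side {'fx': 408.02403927323394, 'fy': 408.02403927323394, 'cx': 254.4873326870278, 'cy': 196.98030464529637, 'k1': -0.04294000890747439, 'position': array([0.33243934, 0.94643631, 0.74441894]), 'attitude': array([[-0.98237151, -0.07708242,  0.17030711],
       [-0.18556129,  0.51248944, -0.83840419],
       [-0.02265437, -0.8552268 , -0.51775854]]), 'shot': 2}
blank0_c [(0.88, [251, 210, 38, 14]), (0.84, [227, 174, 28, 17]), (0.61, [314, 172, 23, 17]), (0.6, [263, 186, 22, 22])]
caddy [(0.81, [259, 272, 58, 125])]
cradle [(0.74, [201, 229, 32, 45])]
bar_mid [(0.81, [198, 220, 21, 68]), (0.44, [259, 272, 57, 130])]
glue [(0.59, [172, 289, 32, 63])]
tin [(0.55, [155, 255, 24, 38])]
driver [(0.47, [185, 206, 23, 34])]
0.8
```

View pics/top0.png

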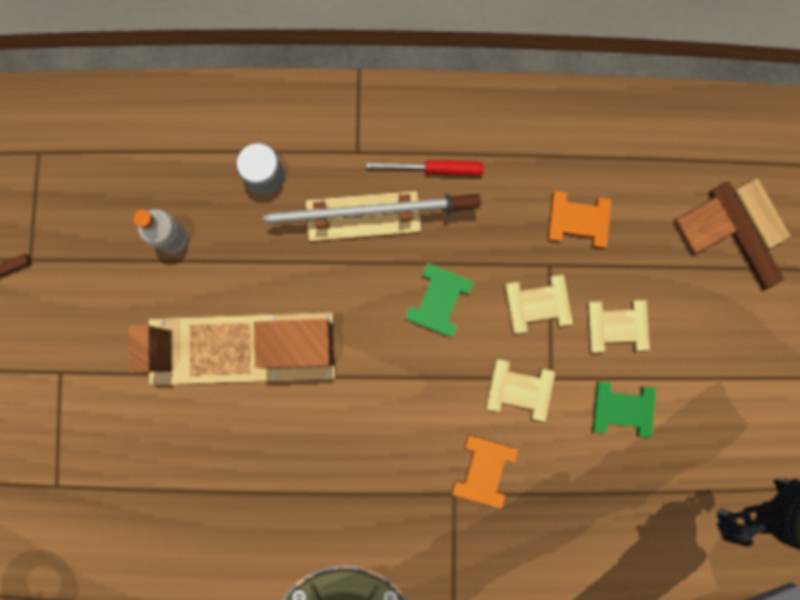

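View pics/side0.png

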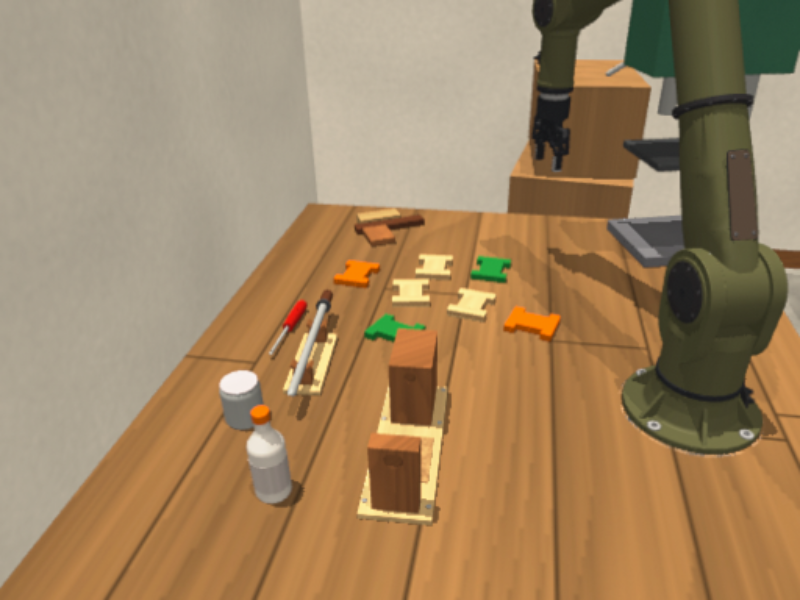

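Pale blanks are at about (538,304), (619,326) and (521,390) in the top picture at 800 px scale. Two green and two orange look-alikes are excluded by colour. The bar at (370,210) points left (+y). The caddy's block is on the right and its post on the left, so caddy +y ≈ world +y. Next I'll measure from rectified images.

```bash
cat > h.py <<'E'
from rig import manip, hand, solve_ik, eyes, spotter
import numpy as np, cv2
from scipy.optimize import minimize
def grab(n):
    s=manip.get_state(); f=eyes.grab_frame(n)
    if n=="wrist":
        T=np.eye(4); T[:3,:3]=s["orientation"]; T[:3,3]=s["tool_pos"]; T=T@np.array(f["mount"])
        f["position"]=T[:3,3]; f["attitude"]=T[:3,:3]
    return f
def proj(f,P):
    c=(np.asarray(P,float)-f["position"])@f["attitude"]; a=c[...,:2]/c[...,2:]
    a=a*(1+f["k1"]*(a**2).sum(-1,keepdims=True))
    return a*[f["fx"],f["fy"]]+[f["cx"],f["cy"]]
def unproj(f,uv,z):
    K=np.array([[f["fx"],0,f["cx"]],[0,f["fy"],f["cy"]],[0,0,1]])
    a=cv2.undistortPoints(np.asarray(uv,float).reshape(-1,1,2),K,np.array([f["k1"],0,0,0])).reshape(-1,2)
    d=np.c_[a,np.ones(len(a))]@f["attitude"].T
    return f["position"]+d*((z-f["position"][2])/d[:,2])[:,None]
def ortho(f,c,half,z,res=.001):
    "world rectangle seen at height z; image right = +x, up = +y"
    n=int(half/res); g=(np.arange(-n,n+1))*res
    X,Y=np.meshgrid(c[0]+g,c[1]-g); m=proj(f,np.stack([X,Y,X*0+z],-1)).astype(np.float32)
    return cv2.remap(f["frame"],m[...,0],m[...,1],cv2.INTER_LINEAR)
def pale(img):
    h=cv2.cvtColor(img,cv2.COLOR_RGB2HSV); return (((h[...,0]>=17)&(h[...,0]<=35)&(h[...,1]<150)&(h[...,1]>40)&(h[...,2]>170))*255).astype(np.uint8)
H=np.array([[-42,-50],[42,-50],[42,-28],[26,-28],[26,28],[42,28],[42,50],[-42,50],[-42,28],[-26,28],[-26,-28],[-42,-28]])*.001
def fitH(f,x,y,z,half=.085):
    "fit H outline (top face at height z) to pale mask; returns x,y,yaw,IoU"
    c=np.array([x,y]); m=pale(ortho(f,c,half,z))>0; n=m.shape[0]//2
    def iou(p,):
        R=np.array([[np.cos(p[2]),-np.sin(p[2])],[np.sin(p[2]),np.cos(p[2])]])
        q=(H@R.T+p[:2])*1000*[1,-1]+n
        t=np.zeros(m.shape,np.uint8); cv2.fillPoly(t,[np.round(q*16).astype(np.int32)],255,cv2.LINE_AA,4)
        t=t/255.; return -np.minimum(t,m).sum()/np.maximum(t,m).sum()
    b=min(([dx,dy,a] for dx in np.linspace(-.015,.015,3) for dy in np.linspace(-.015,.015,3) for a in np.arange(-1.5,1.6,.15)),key=iou)
    r=minimize(iou,b,method="Nelder-Mead",options=dict(initial_simplex=np.array(b)+np.array([[0,0,0],[.006,0,0],[0,.006,0],[0,0,.1]])))
    return np.array([*(c+r.x[:2]),r.x[2],-r.fun])
def pales(f,z=.016):
    m=pale(f["frame"]); n,l,s,ce=cv2.connectedComponentsWithStats(m)
    return [(int(s[i,4]),ce[i],unproj(f,[ce[i]],z)[0][:2]) for i in range(1,n) if s[i,4]>200]
def down(yaw):
    "tool z down, tool y along world direction yaw"
    y=np.array([np.cos(yaw),np.sin(yaw),0]); z=np.array([0,0,-1.]); return np.c_[np.cross(y,z),y,z]
E
python3 - <<'E'
from h import *
np.set_printoptions(precision=4,suppress=True)
import pickle
f=pickle.load(open("top.pkl","rb"))
for a,c,w in pales(f): print(a,c,w,fitH(f,*w,.016) if a<1400 else "")
w=eyes.grab_frame("wrist"); print(np.array(w["mount"]),w["fx"],w["k1"]); print(manip.get_state()["orientation"])
# rough poses of caddy/bar
for n,uv,z in [("caddy post end L",(83,222),.134),("block c",(187,219),.134),("pad c",(141,223),.014),("bar tip",(170,139.5),.051),("bar collar",(286,130),.051),("bar butt",(306,128.5),.051)]:
    print(n,unproj(f,[uv],z)[0])
E
```

```text
649 [488.282  135.8274] [ 0.7237 -0.7259] [ 0.7241 -0.7254 -1.3665  0.6389]
431 [231.2459 127.8515] [ 0.7305 -0.019 ] [ 0.7074 -0.0275  0.1316  0.3337]
477 [232.369  146.9602] [ 0.6791 -0.0228] [ 0.7017 -0.0184  0.0816  0.3351]
997 [344.7623 193.9017] [ 0.5583 -0.3185] [ 0.5586 -0.3188  0.1674  0.9695]
982 [396.0804 207.9521] [ 0.5225 -0.4557] [ 0.5226 -0.4562  0.0357  0.9456]
1428 [139.3459 220.1821] [0.4842 0.2155] 
1047 [333.0372 249.4365] [ 0.4135 -0.2866] [ 0.4138 -0.2873 -0.2072  0.9641]
[[-0.0012 -0.9552 -0.2959  0.0759]
 [ 1.     -0.0012 -0.0003  0.0007]
 [-0.0001 -0.2959  0.9552 -0.1423]
 [ 0.      0.      0.      1.    ]] 270.98017714568044 -0.0213001573804912
[[ 0.9053  0.4248  0.    ]
 [ 0.4248 -0.9053 -0.    ]
 [ 0.      0.     -1.    ]]
caddy post end L [0.4731 0.322  0.134 ]
block c [0.4835 0.0761 0.134 ]
pad c [0.477  0.2114 0.014 ]
bar tip [0.6898 0.1359 0.051 ]
bar collar [ 0.7181 -0.161   0.051 ]
bar butt [ 0.723  -0.2127  0.051 ]
```

```bash
python3 - <<'E'
from h import *
import pickle
np.set_printoptions(precision=4,suppress=True)
manip.move_ptp([.47,-.22,.35],down(0)); f=grab("wrist"); pickle.dump(f,open("w1.pkl","wb"))
for a,c,w in pales(f):
    if 800<a<12000: print(a,c,w,fitH(f,*w,.016))
manip.move_ptp([.46,.24,.36],down(0)); f=grab("wrist"); pickle.dump(f,open("w2.pkl","wb"))
A=np.vstack([ortho(f,(.477,.18),.2,z,.001)[:, 60:340] for z in (.014,)])
B=ortho(f,(.477,.18),.2,.134,.001)[:,60:340]
cv2.imwrite("pics/cad.png",cv2.resize(np.hstack([A,B])[:,:,::-1],None,fx=1.4,fy=1.4))
print(manip.get_state()["time"])
E
```

```text
1034 [383.5667  42.2805] [ 0.6803 -0.048 ] [ 0.6933 -0.0359  0.2233  0.3993]
1955 [221.289  188.2992] [ 0.4146 -0.2883] [ 0.4138 -0.289  -0.2173  0.9385]
1895 [298.7704 203.7984] [ 0.5579 -0.3191] [ 0.5583 -0.3205  0.1685  0.9636]
1573 [277.6758 267.609 ] [ 0.522  -0.4557] [ 0.5222 -0.4575  0.0412  0.8985]
4.1833
```

View pics/cad.png

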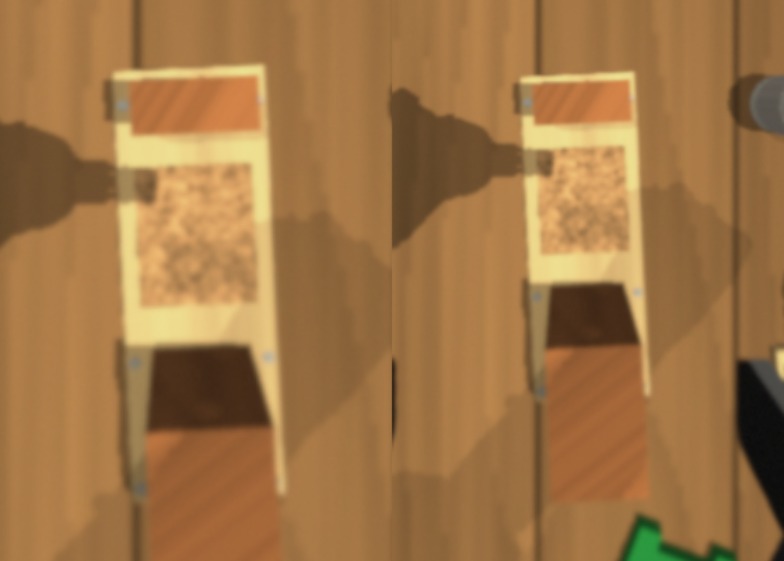

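```bash
cat >> h.py <<'E'
def rect(x0,x1,y0,y1,z,sides="NSEW"):
    c=dict(S=((x0,y0),(x1,y0)),N=((x0,y1),(x1,y1)),W=((x0,y0),(x0,y1)),E=((x1,y0),(x1,y1)))
    t=np.linspace(0.05,.95,60)[:,None]
    return np.vstack([np.c_[np.array(c[s][0])*(1-t)+np.array(c[s][1])*t,0*t+z] for s in sides])
# model in pad coordinates (x,y), z world
MODEL=[rect(-.055,.055,-.07,.07,.012,"EW"),rect(-.042,.042,-.05,.05,.014),rect(-.035,.035,-.19,-.08,.134),rect(-.035,.035,.08,.11,.134)]
def place(P,p):
    c,s=np.cos(p[2]),np.sin(p[2]); return np.c_[P[:,0]*c-P[:,1]*s+p[0],P[:,0]*s+P[:,1]*c+p[1],P[:,2]]
def fitcad(fs,p0,model=MODEL,sig=1.0):
    G=[]
    for f in fs:
        im=cv2.GaussianBlur(f["frame"].astype(np.float32),(0,0),sig)
        g=np.sqrt(sum(cv2.Sobel(im,cv2.CV_32F,*d)**2 for d in((1,0),(0,1))).sum(-1)); G.append(np.minimum(g,200))
    def cost(p):
        return -sum(cv2.remap(g,*[a.astype(np.float32).reshape(-1,1) for a in proj(f,place(m,p)).T],cv2.INTER_LINEAR).mean() for f,g in zip(fs,G) for m in model)
    b=min(([p0[0]+dx,p0[1]+dy,p0[2]+a] for dx in np.arange(-.006,.007,.002) for dy in np.arange(-.006,.007,.002) for a in np.arange(-.03,.04,.01)),key=cost)
    r=minimize(cost,b,method="Nelder-Mead",options=dict(initial_simplex=np.array(b)+np.array([[0,0,0],[.002,0,0],[0,.002,0],[0,0,.02]])))
    return np.array([*r.x,-r.fun])
E
python3 - <<'E'
from h import *
import pickle
np.set_printoptions(precision=4,suppress=True)
t,w=[pickle.load(open(n+".pkl","rb")) for n in("top","w2")]
for fs in ([t],[w],[t,w]): print(fitcad(fs,(.477,.2125,.042)))
for m in MODEL[1:]: print(fitcad([t,w],(.477,.2125,.042),[m]))
E
```

```text
[  0.477    0.2141   0.0406 643.5395]
[  0.4763   0.2127   0.0466 610.1453]
[   0.4764    0.2129    0.0472 1242.6293]
[  0.4765   0.2136   0.0495 297.2107]
[  0.4748   0.2128   0.055  274.1868]
[  0.4774   0.2122   0.059  282.1599]
```

```bash
cat >> h.py <<'E'
PAD=np.array([.4767,.2132,.045]); ZG=.002
def look(x,y,z=.016):
    manip.move_ptp([x,y+.03,.22],down(0)); f=grab("wrist")
    return f,fitH(f,x,y,z)
def pick(p):
    R=down(p[2]); manip.move_ptp([p[0],p[1],.10],R); hand.gripper_to(.078)
    hit=manip.move_linear([p[0],p[1],ZG],speed=.08,threshold=8); z=manip.get_state()["tool_pos"][2]
    hand.gripper_to(.03); s=manip.get_state(); print("pick",hit,z,s["gripper_width"],s["grip_force"])
    manip.move_linear([p[0],p[1],.15],speed=.15); print("held",manip.get_state()["gripper_width"]); return z
def put(level,z,dx=0,dy=0):
    R=down(PAD[2]); x,y=PAD[0]+dx,PAD[1]+dy; h=.014+.016*level+z
    manip.move_ptp([x,y,.21],R); manip.move_linear([x,y,h+.012],speed=.12)
    hit=manip.move_linear([x,y,h-.002],speed=.02,threshold=5); print("put",hit,manip.get_state()["tool_pos"][2]-h)
    hand.gripper_to(.078); manip.move_linear([x,y,.21],speed=.15)
E
python3 - <<'E'
from h import *
np.set_printoptions(precision=4,suppress=True)
f,p=look(.4138,-.288); print(p); f,p=look(p[0],p[1]); print(p)
z=pick(p); put(0,z)
f=grab("wrist"); print(fitH(f,*PAD[:2],.030), manip.get_state()["time"])
cv2.imwrite("pics/put1.png",f["frame"][:,:,::-1])
E
```

```text
[ 0.414  -0.2885 -0.2084  0.8186]
[ 0.4141 -0.2881 -0.214   0.8271]
pick False 0.0024214537340805503 0.05049671441717925 62.27558255195618
held 0.05023865815506071
put True 0.0003419053058256946
[0.4778 0.2128 0.0353 0.4485] 16.075
```

View pics/put1.png

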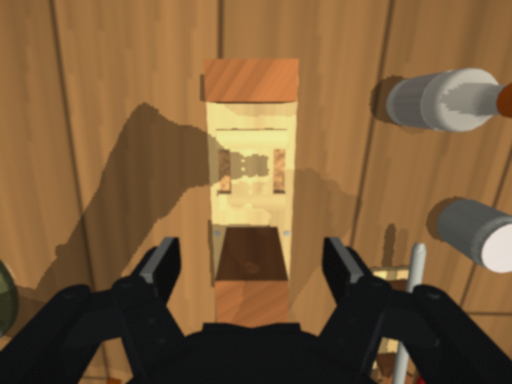

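The first blank sits on the pad around pixel (251,171), with cork showing evenly in both notches. Next are the other two.

```bash
python3 - <<'E'
from h import *
np.set_printoptions(precision=4,suppress=True)
for k,q in enumerate([(.5583,-.320),(.5222,-.4565)]):
    f,p=look(*q); print(p)
    if p[3]<.7: raise SystemExit("moved?")
    z=pick(p); put(k+1,z)
f=grab("wrist"); t=grab("top"); print(manip.get_state()["time"])
for a,c,w in pales(t): print(a,c,w)
A=cv2.resize(f["frame"][80:250,150:350],None,fx=2.4,fy=2.4); B=cv2.resize(t["frame"][190:260,80:220],(480,240))
cv2.imwrite("pics/put3.png",np.vstack([A,B])[:,:,::-1])
E
```

```text
[ 0.5585 -0.3203  0.1613  0.9054]
pick False 0.002602729120554311 0.05049850931091253 63.197021484375
held 0.050265292131005106
put True 0.00018600952536654974
[ 0.5226 -0.4574  0.0359  0.9008]
pick False 0.0026719515834333317 0.050266591520153475 63.565006256103516
held 0.05035865303308981
put True 0.00012232438338265206
39.5
677 [488.1699 135.87  ] [ 0.7235 -0.7256]
475 [230.6    127.7432] [ 0.7307 -0.0173]
573 [232.6754 146.7086] [ 0.6798 -0.0236]
1024 [154.1182 213.0996] [0.503  0.1775]
```

View pics/put3.png

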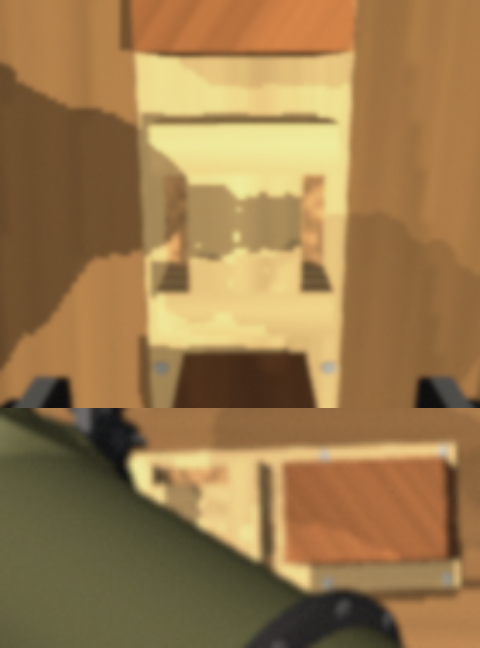

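The pile of three is square on the pad, and no other pale H shows. Now the bar.

```bash
cat >> h.py <<'E'
BAR=[rect(-.008,.008,-.125,.15,.051,"EW"),rect(-.012,.012,-.191,-.142,.051,"EW"),rect(-.012,.012,-.191,-.142,.051,"S"),rect(-.0045,.0045,-.135,.165,.051,"N"),rect(-.016,.016,-.141,-.135,.051,"NS")]
E
python3 - <<'E'
from h import *
import pickle
np.set_printoptions(precision=4,suppress=True)
manip.move_ptp([.68,.0,.25],down(0.095)); f=grab("wrist"); t=pickle.load(open("top.pkl","rb"))
for fs in ([t],[f],[t,f]): print(fitcad(fs,(.7055,-.0283,.095),BAR))
p=fitcad([t,f],(.7055,-.0283,.095),BAR)
im=f["frame"].copy()
for m in BAR:
    for u in proj(f,place(m,p)): cv2.circle(im,tuple(int(round(v)) for v in u),0,(255,0,0),-1)
cv2.imwrite("pics/bar.png",cv2.resize(im,(800,600))[:,:,::-1])
print([solve_ik([p[0],p[1],.031],down(.095)) is not None], manip.get_state()["time"])
E
```

```text
[  0.7066  -0.0244   0.0883 830.7574]
[  0.7065  -0.0262   0.0954 798.1162]
[   0.7063   -0.0252    0.0951 1609.7062]
[True] 40.6917
```

View pics/bar.png

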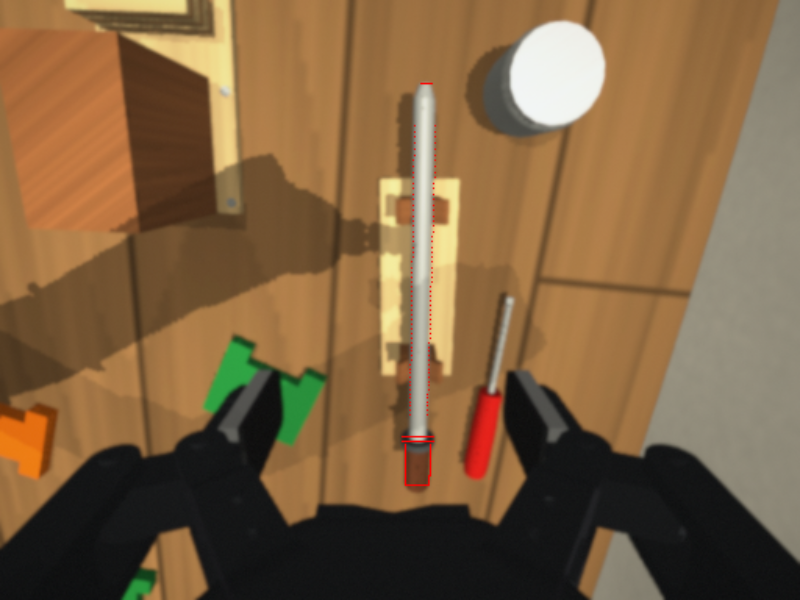

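The fit overlays the bar from its tip at (426,84) to the collar at (417,440). The tin at (557,75) and the driver at (490,390) leave room. Grasping at the balance point.

```bash
python3 - <<'E'
from h import *
np.set_printoptions(precision=4,suppress=True)
p=(.7060,-.0260,.095); R=down(p[2])
manip.move_ptp([p[0],p[1],.13],R); hand.gripper_to(.045)
print(manip.move_linear([p[0],p[1],.032],speed=.08,threshold=8)); hand.gripper_to(.008)
s=manip.get_state(); print(s["tool_pos"],s["gripper_width"],s["grip_force"])
manip.move_linear([p[0],p[1],.21],speed=.12)
s=manip.get_state(); print(s["gripper_width"],s["force"],s["torque"])
y=PAD[2]; mouth=PAD[:2]+.19*np.array([np.sin(y),-np.cos(y)]); d=np.array([-np.sin(y),np.cos(y)])
st=mouth-d*(.165+.05); print("mouth",mouth,"start",st)
manip.move_linear([st[0],st[1],.21],down(y),speed=.2)
manip.move_linear([st[0],st[1],.093],speed=.12)
f=grab("wrist"); s=manip.get_state(); print(s["tool_pos"],s["time"])
# project where rod centre/tip, and mouth should be
z=s["tool_pos"][2]+.019
im=f["frame"].copy(); b=(*s["tool_pos"][:2],y)
for P,c in ((rect(-.008,.008,-.02,.165,z,"EWN"),(255,0,0)),(rect(-.035,.035,.215,.325,.134,"EWSN"),(0,0,255))):
    for u in proj(f,place(P,b)): cv2.circle(im,tuple(int(round(v)) for v in u),0,c,-1)
cv2.imwrite("pics/ins.png",cv2.resize(im,(800,600))[:,:,::-1])
E
```

```text
False
[ 0.7054 -0.0261  0.0325] 0.014359171871713868 58.44502151012421
0.013959788808087502 [ 0.0867 -0.1443 -4.8653] [ 0.0314 -0.0305  0.0358]
mouth [0.4852 0.0234] start [ 0.4949 -0.1914]
[ 0.4955 -0.1914  0.0938] 47.7417
```

View pics/ins.png

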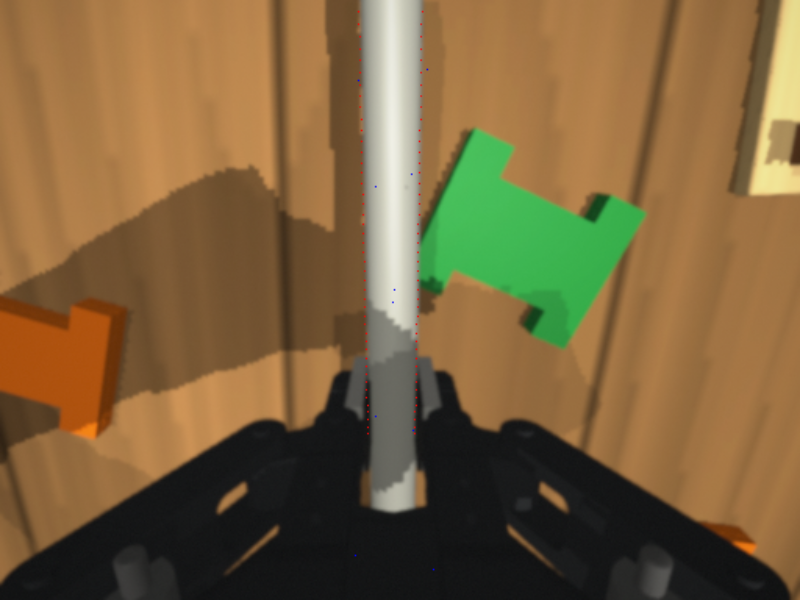

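```bash
cat >> h.py <<'E'
Y=PAD[2]; D=np.array([-np.sin(Y),np.cos(Y)]); MOUTH=PAD[:2]-.19*D
def at(s,z=.093,e=0): q=MOUTH+D*s-np.array([.0005,0]); return [q[0],q[1],z]
E
python3 - <<'E'
from h import *
np.set_printoptions(precision=4,suppress=True)
def run(s,v,t):
    h=manip.move_linear(at(s),speed=v,threshold=t); q=manip.get_state(); print(s,h,(q["tool_pos"][:2]-MOUTH)@D,q["tool_pos"],q["force"],q["torque"],q["gripper_width"]); return h
if not run(-.165,.05,6):
    if not run(-.135,.03,10): run(-.035,.05,12)
print(manip.get_state()["time"])
E
```

```text
-0.165 False -0.16538898691377232 [ 0.4922 -0.1419  0.0929] [-0.1119 -0.2755 -3.9547] [-0.0289 -0.03   -0.011 ] 0.01415467835932341
-0.135 False -0.1352345046841797 [ 0.4908 -0.1117  0.0929] [ 1.0683  0.7729 -4.6477] [ 0.0705 -0.0046  0.0276] 0.014056583236313033
-0.035 False -0.035246423664588085 [ 0.4863 -0.0118  0.093 ] [ 0.345   0.463  -3.7466] [ 0.0301 -0.024   0.0416] 0.013868442494687775
52.1917
```

```bash
python3 - <<'E'
from h import *
np.set_printoptions(precision=4,suppress=True)
hand.gripper_to(.05); manip.move_linear(at(-.035,.18),speed=.12); manip.sleep(.5)
manip.move_ptp(at(-.14,.26),down(Y)); f=grab("wrist"); side=grab("side"); top=grab("top")
a=.03 # expected sag
p0=(*(MOUTH+D*(.13-.165)),Y)
M=[m.copy() for m in BAR[1:]]; M[2]=BAR[4]; M=[BAR[1],BAR[4],rect(-.008,.008,-.125,-.05,.107,"EW")]
M=[np.c_[m[:,:2],.112+(m[:,1]-.035)*.025] for m in M]
print(p0,fitcad([f],p0,M))
im=f["frame"].copy(); p=fitcad([f],p0,M)
for m in M:
    for u in proj(f,place(m,p)): cv2.circle(im,tuple(int(round(v)) for v in u),0,(255,0,0),-1)
sd=cv2.resize(side["frame"][180:360,170:350],(600,600))
cv2.imwrite("pics/let.png",cv2.resize(np.hstack([im,cv2.resize(sd,(384,384))]),(800,343))[:,:,::-1]); print(manip.get_state()["time"])
E
```

```text
(np.float64(0.48682158315847357), np.float64(-0.011572225940764562), np.float64(0.045)) [  0.4884  -0.0073   0.0385 511.0947]
54.7417
```

View pics/let.png

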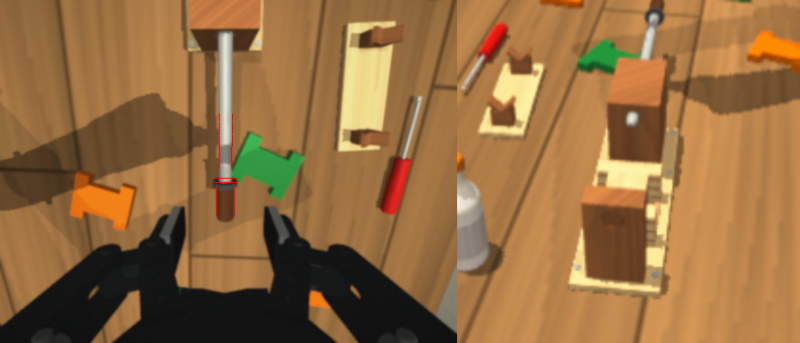

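The bar rests in the bore. Its tip shows past the block at (632,120) in the right panel, and the collar is at (225,183) in the left panel. Now regripping on the handle.

```bash
python3 - <<'E'
from h import *
np.set_printoptions(precision=4,suppress=True)
def rep(n):
    q=manip.get_state(); print(n,(q["tool_pos"][:2]-MOUTH)@D,q["tool_pos"],q["force"],q["torque"],q["gripper_width"],q["time"])
s=-.199
manip.move_linear(at(s,.17),speed=.15); print(manip.move_linear(at(s,.088),speed=.08,threshold=8))
hand.gripper_to(.012); rep("grip")
print(manip.move_linear(at(s,.0925),speed=.02,threshold=8)); rep("level")
h=manip.move_linear(at(s+.14,.0925),speed=.05,threshold=15); rep(h)
if not h: h=manip.move_linear(at(s+.175,.0925),speed=.02,threshold=12); rep(h)
E
```

```text
False
grip -0.19904646884598504 [ 0.4939 -0.1755  0.0882] [-0.1358  0.4233  0.3998] [-0.0688 -0.0609  0.017 ] 0.02220464061320404 57.1417
False
level -0.19904571208978963 [ 0.4936 -0.1755  0.0925] [ 0.3362  0.9276 -2.5931] [-0.1797 -0.1138 -0.0222] 0.022129236531560313 57.5167
False -0.0600537992411185 [ 0.4878 -0.0366  0.0929] [-0.3022 -8.2058  8.3544] [-1.8619 -0.0932 -0.0335] 0.02203618474373433 60.4667
True -0.04319679059696538 [ 0.4872 -0.0198  0.0936] [-2.5752  0.9449  9.9972] [0.164  0.424  0.0623] 0.022062103008417534 61.4667
```

```bash
python3 - <<'E'
from h import *
np.set_printoptions(precision=4,suppress=True)
f=grab("side"); t=grab("top"); w=grab("wrist")
A=cv2.resize(f["frame"][200:330,210:330],(400,433)); B=cv2.resize(t["frame"][190:255,80:240],(400,163)); 
C=cv2.resize(w["frame"][150:384,130:380],(400,374)); 
cv2.imwrite("pics/jam.png",np.hstack([np.vstack([A,B]),np.vstack([C,np.zeros((222,400,3),np.uint8)])])[:,:,::-1])
print(manip.get_state()["force"],manip.get_state()["tool_pos"])
E
```

```text
[-1.9628  1.035   9.3748] [ 0.4873 -0.0197  0.0937]
```

View pics/jam.png

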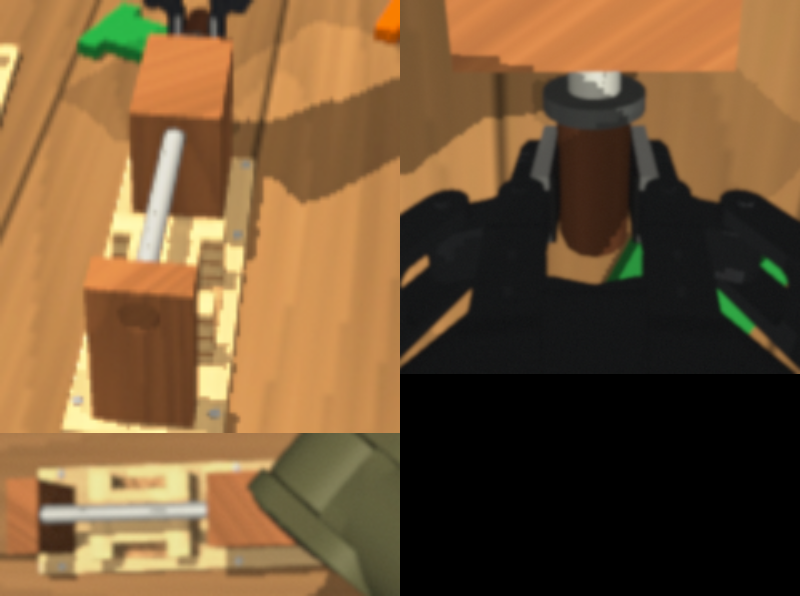

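The collar is about 10 mm short of the block, and the grip is pressed upward with about 10 N, so I'll raise it slightly and push on.

```bash
python3 - <<'E'
from h import *
np.set_printoptions(precision=4,suppress=True)
def rep(n):
    q=manip.get_state(); print(n,round((q["tool_pos"][:2]-MOUTH)@D,4),q["tool_pos"],q["force"],q["torque"],q["time"])
q=manip.get_state()["tool_pos"]; s=(q[:2]-MOUTH)@D
for z in (.0945,.0955): 
    manip.move_linear(at(s,z),speed=.01); rep(z)
    if manip.get_state()["force"][2]<4: break
h=manip.move_linear(at(-.022,z),speed=.02,threshold=15); rep(h)
w=grab("wrist"); cv2.imwrite("pics/home.png",cv2.resize(w["frame"][150:300,180:330],(450,450))[:,:,::-1])
E
```

```text
0.0945 -0.0426 [ 0.4868 -0.0192  0.0947] [ 0.2461 -2.6523  5.2448] [-0.6778 -0.142   0.0268] 62.0917
0.0955 -0.0425 [ 0.4864 -0.0191  0.0953] [ 0.8639  0.8329 -0.5003] [-0.081  -0.1199 -0.085 ] 62.3417
True -0.0299 [ 0.4857 -0.0065  0.0951] [0.4821 1.4037 1.0081] [-0.1462 -0.1772 -0.0807] 63.1083
```

View pics/home.png

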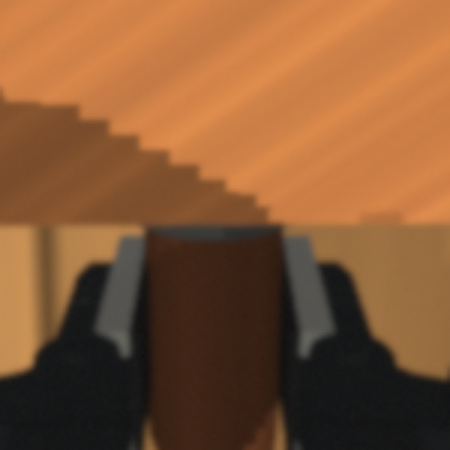

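The collar is hard against the block at (215,232), and contact stopped the push. I'll release, back off and check everything.

```bash
python3 - <<'E'
from h import *
np.set_printoptions(precision=4,suppress=True)
hand.gripper_to(.06); s=(manip.get_state()["tool_pos"][:2]-MOUTH)@D
manip.move_linear(at(s,.20),speed=.12)
manip.move_ptp([.47,-.1,.28],down(Y)); w=grab("wrist")
manip.move_ptp([.35,-.40,.30],down(0)); manip.sleep(.5)
t=grab("top"); f=grab("side"); print(manip.get_state()["time"])
T=cv2.resize(t["frame"][180:265,70:240],(560,280)); S=cv2.resize(f["frame"][190:350,200:330],(240,295))
W=cv2.resize(w["frame"][0:220,100:400],(400,293))
im=np.zeros((580,660,3),np.uint8); im[:280,:560]=T; im[282:577,:240]=S; im[282:575,250:650]=W
cv2.imwrite("pics/end.png",im[:,:,::-1])
for n in("glue","tin","driver","blank0_c"): print(n,[(round(d["conf"],2),[int(x) for x in d["box"]]) for d in spotter.boxes_of(t,n)])
top=[rect(-.042,.042,-.05,.05,.062,"NS"),rect(-.042,.042,-.05,-.028,.062,"EW"),rect(-.042,.042,.028,.05,.062,"EW")]
print(fitcad([t],PAD,top))
E
```

```text
67.0667
glue [(0.72, [165, 221, 138, 9]), (0.56, [102, 147, 35, 30])]
tin []
driver [(0.59, [282, 107, 50, 12])]
blank0_c [(0.98, [282, 190, 44, 44]), (0.92, [371, 141, 38, 38]), (0.76, [309, 300, 40, 47]), (0.62, [398, 262, 45, 33]), (0.28, [102, 150, 36, 28])]
[  0.4819   0.2143   0.0485 467.4734]
```

View pics/end.png

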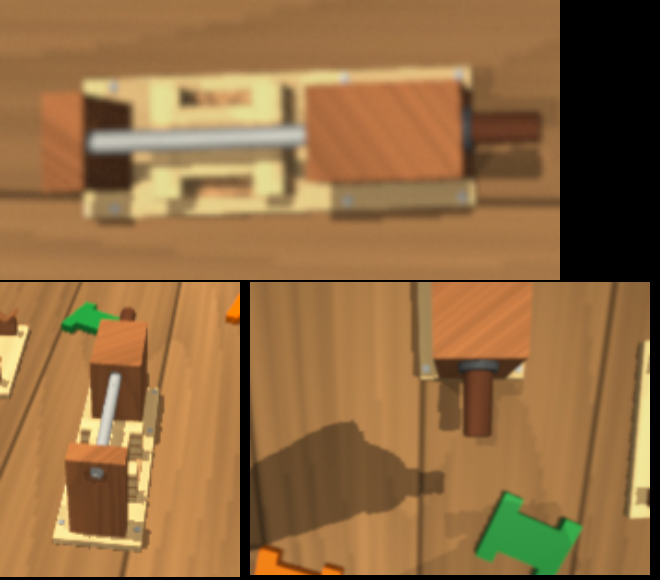

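```bash
python3 - <<'E'
from h import *
np.set_printoptions(precision=4,suppress=True)
manip.move_ptp([.47,.24,.28],down(Y)); w=grab("wrist"); t2=None
im=w["frame"].copy()
for z,c in ((.062,(255,0,0)),(.014,(0,0,255))):
    top=[rect(-.042,.042,-.05,.05,z,"NS"),rect(-.042,.042,-.05,-.028,z,"EW"),rect(-.042,.042,.028,.05,z,"EW"),rect(-.026,.026,-.028,.028,z,"EW")]
    if z>.05: print(fitcad([w],PAD,top), fitcad([w],PAD,top[2:]))
    if z>.05:
        for m in top:
            for u in proj(w,place(m,PAD)): im[int(round(u[1])),int(round(u[0]))]=c
u=proj(w,np.array([[*PAD[:2],.04]]))[0].astype(int)
cv2.imwrite("pics/pile.png",cv2.resize(im[max(0,u[1]-75):u[1]+75,u[0]-80:u[0]+80],(640,600))[:,:,::-1])
E
```

```text
[  0.4831   0.2205   0.0484 529.4556] [  0.4775   0.2073  -0.0399 287.0564]
```

View pics/pile.png

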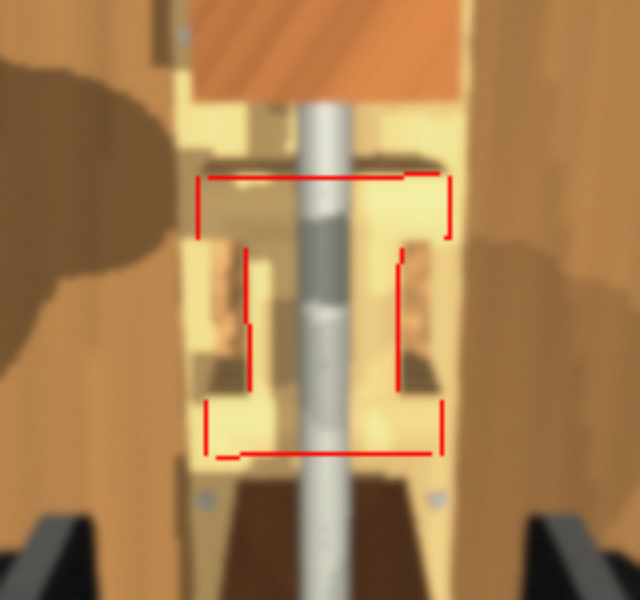

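The predicted outline matches the pile to within about 2 mm, notch edges included. Handing in.

```bash
python3 -c "
from rig import manip
print(manip.close_job())"
```

```text
the job is handed in; nothing more can be done
None
```

I handed the job in with all three pale blanks stacked squarely on the pad and the bar let go partway, regripped and pushed home with its collar against the block; I never touched the glue bottle, tin or screwdriver, and no verdict came back.

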